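Lay two glass bars in the order drawer

TASK

An order needs two bars of blue slab glass: pull the order drawer all the way open, then take exactly two of the three blue bars from the cork board and lay them flat on the drawer's floor, not stacked and never dropped. Leave the third blue bar where it lies, do not disturb the amber bar, the hammer or the jar, and leave the drawer open.

Things in the scene. Friction and masses are not known exactly. Their poses are not given: they have to be found in the camera images.
- order_drawer (a joint): opening of the cabinet's only drawer along its slide, m: 0 shut, 0.18 all the way open (stop); it slides out towards the robot, along the cabinet's own -x, and needs a few newtons. Starts shut or a little ajar.
- drawer_handle (a point): centre of the drawer handle, 105 mm above the table: an upright yellow bar 16 mm wide (y), 14 mm thick (x), 56 mm tall, 33 mm clear of the drawer face, held by a stub at top and bottom. Moves with the drawer; axes as the cabinet: x into it, y along its front, z up. A wire rack juts out above it: with the drawer shut the tool must lean back 30 to 50 degrees to reach it.
- drawer_floor (a point): point on the inner floor of the drawer, mid-width, 55 mm behind the inside of its front panel, 75 mm above the table; moves with the drawer, axes as the handle. The inside spans -55 to +139 mm in x, -132 to +132 mm in y; side walls rise 40 mm above the floor, the front panel 57 mm. When fully open, x from -55 to +60 mm is clear of the rack above.
- rack_edge (a point): middle of the lower front edge of the open black wire rack fixed over the teal cabinet; 220 mm above the table, 45 mm in front of the cabinet's face. Rack 320 mm wide, 12 mm thick, four bars across with gaps and a wooden plank at its rear. Fixed; axes as the cabinet.
- stock_board: flat cork board fixed on the table, 250 x 190 x 12 mm, holding the three blue bars spaced apart; origin at the centre of its underside, x along its 250 mm; on the left or right of the cabinet
- blue1: a bar of thick blue slab glass, 90 x 32 x 25 mm, 180 g; origin at its centre, x along its length, y across its width (32 mm), z up through its thickness; it lies flat on the cork board
- blue2: a bar of thick blue slab glass, 90 x 32 x 25 mm, 180 g; origin at its centre, x along its length, y across its width (32 mm), z up through its thickness; it lies flat on the cork board
- blue3: a bar of thick blue slab glass, 90 x 32 x 25 mm, 180 g; origin at its centre, x along its length, y across its width (32 mm), z up through its thickness; it lies flat on the cork board
- amber_bar: bystander: an amber glass bar, 90 x 32 x 25 mm, origin at its centre, on the grey slate (260 x 190 x 8 mm) on the side of the cabinet away from the cork board
- hammer: bystander: a hammer 180 mm long lying on the same grey slate; x along its handle
- jar: bystander: a paint jar, 52 mm across and 75 mm tall, standing on the same grey slate; origin at the centre of its underside
Things that resemble listed ones, but are neither listed nor needed, are in the scene too. What is shaped like the blue3 but pink is not meant. Leave any red look-alike of the blue1 alone.

How it is judged:
On the way, in this order (a step that is already met when the one before it is completed fails the run):
1. the drawer is pulled all the way open, to within 20 mm of its stop (value of joint order_drawer above 0.16 m), for 0.2 s.
2. two blue bars lie flat on the drawer's floor and the third has not left its place (((x of blue2 in the frame of drawer_floor between -0.055 and 0.145 m and y of blue2 in the frame of drawer_floor between -0.135 and 0.135 m and z of blue2 in the frame of drawer_floor between 0.007 and 0.021 m and x of blue3 in the frame of drawer_floor between -0.055 and 0.145 m and y of blue3 in the frame of drawer_floor between -0.135 and 0.135 m and z of blue3 in the frame of drawer_floor between 0.007 and 0.021 m and distance of blue1 from where it was at the start of the episode below 0.03 m) or (x of blue1 in the frame of drawer_floor between -0.055 and 0.145 m and y of blue1 in the frame of drawer_floor between -0.135 and 0.135 m and z of blue1 in the frame of drawer_floor between 0.007 and 0.021 m and x of blue3 in the frame of drawer_floor between -0.055 and 0.145 m and y of blue3 in the frame of drawer_floor between -0.135 and 0.135 m and z of blue3 in the frame of drawer_floor between 0.007 and 0.021 m and distance of blue2 from where it was at the start of the episode below 0.03 m) or (x of blue1 in the frame of drawer_floor between -0.055 and 0.145 m and y of blue1 in the frame of drawer_floor between -0.135 and 0.135 m and z of blue1 in the frame of drawer_floor between 0.007 and 0.021 m and x of blue2 in the frame of drawer_floor between -0.055 and 0.145 m and y of blue2 in the frame of drawer_floor between -0.135 and 0.135 m and z of blue2 in the frame of drawer_floor between 0.007 and 0.021 m and distance of blue3 from where it was at the start of the episode below 0.03 m))), for 0.2 s.
At the end, for the whole second after the job is handed in: The drawer stands open (within 30 mm of its stop); exactly two blue bars lie flat on its floor, none on top of another, at rest; the third blue bar is within 30 mm of where it started (value of joint order_drawer above 0.15 m and ((x of blue2 in the frame of drawer_floor between -0.055 and 0.145 m and y of blue2 in the frame of drawer_floor between -0.135 and 0.135 m and z of blue2 in the frame of drawer_floor between 0.007 and 0.021 m and x of blue3 in the frame of drawer_floor between -0.055 and 0.145 m and y of blue3 in the frame of drawer_floor between -0.135 and 0.135 m and z of blue3 in the frame of drawer_floor between 0.007 and 0.021 m and distance of blue1 from where it was at the start of the episode below 0.03 m) or (x of blue1 in the frame of drawer_floor between -0.055 and 0.145 m and y of blue1 in the frame of drawer_floor between -0.135 and 0.135 m and z of blue1 in the frame of drawer_floor between 0.007 and 0.021 m and x of blue3 in the frame of drawer_floor between -0.055 and 0.145 m and y of blue3 in the frame of drawer_floor between -0.135 and 0.135 m and z of blue3 in the frame of drawer_floor between 0.007 and 0.021 m and distance of blue2 from where it was at the start of the episode below 0.03 m) or (x of blue1 in the frame of drawer_floor between -0.055 and 0.145 m and y of blue1 in the frame of drawer_floor between -0.135 and 0.135 m and z of blue1 in the frame of drawer_floor between 0.007 and 0.021 m and x of blue2 in the frame of drawer_floor between -0.055 and 0.145 m and y of blue2 in the frame of drawer_floor between -0.135 and 0.135 m and z of blue2 in the frame of drawer_floor between 0.007 and 0.021 m and distance of blue3 from where it was at the start of the episode below 0.03 m)) and linear speed of each of blue1, blue2, blue3 below 0.02 m/s); the robot touches nothing.
It fails at once if a glass bar is dropped (falls free by more than about 3 cm) or flung ((linear speed of blue1 above 0.8 m/s and contact force between the fingers and blue1 below 0.05 N) or (linear speed of blue2 above 0.8 m/s and contact force between the fingers and blue2 below 0.05 N) or (linear speed of blue3 above 0.8 m/s and contact force between the fingers and blue3 below 0.05 N)).
It fails at once if the amber bar, the hammer or the jar is disturbed (moved by more than 30 mm) (distance of any of amber_bar, hammer, jar from where it was at the start of the episode above 0.03 m).
It also fails if it takes over 69 s, if anything falls off the work surface, if the arm or the gripper's body presses on something with over 40 N, if the wrist force passes 120 N, or if a joint passes its speed limit or range.

ROBOT

A 6-joint arm with a two-finger parallel gripper is mounted at the origin on the work surface. World frame = base frame: x ahead of the robot, y to its left, z up, the work surface at z = 0. Lengths are in m, angles in rad, forces in N, time in s.
With the tool pointing down it reaches from about 0.35 to 0.775 m from the base axis. Payload 7.3 kg.
Tool frame: the origin (TCP) lies on the front face of the gripper's body, between the roots of the fingers; the fingertips stand ahead of it and the grasp point (between the pads) lies 47 mm ahead of it (finger_overhang is the z of the fingertips in the tool frame, in m); z points along the fingers, y is the line along which they close (so a half turn about z gives the same grasp; the last joint's range is limited). The gripper opens to 92 mm and grips with 3 to 60 N. Pads are 19 mm wide; open, the fingers measure 130 mm over their backs; the gripper's body (75 mm by 190 mm) begins 47 mm behind the grasp point.
Start: joints at [-0.146, 0.342, 1.524, -0, 1.275, -0.146], TCP at [0.525, 0, 0.292] pointing down, gripper open.
Joint ranges: [-2.53, 2.53], [-0.77, 2.02], [0.04, 2.7], [-1, 4.14], [0.28, 2.66], [-3.11, 3.11]. Speed limits (rad/s): [2.57, 2.57, 3.14, 3.14, 3.14, 3.14].

INTERFACE

Orientations are given as [roll, pitch, yaw] about the fixed x, y, z axes, in that order (R = Rz(yaw) Ry(pitch) Rx(roll)).
In Python, from cell import * gives the robot as it stands. The module is installed in compiled form; this text tells all that it offers.
- The arm moves only by the tool arm_command, never from a script. Its argument "series" is a list of rows, each an object of numbers: "x", "y", "z": the shift along the tool's x, y, z in mm; "rx", "ry", "rz": the turn, a rotation vector about the tool's x, y, z in degrees. A call has 1 to 20 rows; each row is the pose to reach, as a shift and turn from the pose commanded when the call began, along the tool's axes at that moment; what a row does not reach only later rows make up. A row lasts 1/10 s, in which the tool goes at most 50 mm and 8.59 degrees, less where a joint would pass 70% of its speed; a pose out of reach is approached as far as the arm can. A call with a gripper value outside its range is refused whole. "hand" is the finger opening in mm, from 0 to 91.8, set as the call begins (left out, the last holds). The fingers move at their own pace and stop on an object; "squeeze" is the grip in N (left out, the last holds). Time passes only in rows, so rows that repeat a pose let the fingers close. It gives the time, the measured TCP pose, the force, the opening and the grip force at its end, in the units of the state.
- observe(): the state, without advancing time (a new reading comes with each control period).
- read_camera(name): name is "scene" or "side" or "wrist"; returns a dict with "pixels" (384x512x3 uint8, blue, green, red), "K" (3x3 intrinsics, pixels), "rvec" (rotation vector, rad) and "tvec" (3), from world to camera coordinates, as OpenCV has them. Camera axes: x right, y down, z forward; pixel columns grow to the right and rows downward; lengths in m; the calibration is good to about 2 mm. The wrist camera is an equidistant fisheye: a pixel r from the principal point sees the ray r / f radians off the axis. A picture is of the moment at which its call begins. There is no depth.
- hand_in(): hands the job in; it is judged then, once.
Trained networks look in a picture, given as the dict that the camera call returned (one of the last four; its "shot" number tells which), for a name from the list of things; names that differ only in an ending like _2 or _b are one class to them, and where a whole thing is asked for, a point or a joint stands for the part that bears it (a point fixed in the world has none). Each returns a list of dicts, best first, with "confidence" (0 to 1); they miss things now and then, are a little off and sometimes report something else, mostly with a low value. They report only what shows in the picture. A call takes as long as a camera call. They do not tell look-alikes from the thing itself.
- boxes_of(picture, query): "point" ([x, y, z] in m, in world coordinates, good to about 4 mm: the middle of the surface that is visible of it).
- trace(picture, query): "pixels" (384x512 bool, what is visible of it).
- mark_of(picture, query): "point" ([x, y, z] in m, in world coordinates, good to about 4 mm: a listed point, or the origin of a listed thing).
The state is a dict: "time": time; "qpos": joint angles; "qvel": joint speeds; "joint_efforts": joint torques, N m; "tool_pos": TCP position; "tool_rot": TCP orientation; "contact_force": force on the tool from outside, world axes, zero at the start; "torque": the same for the moment, N m; "opening": finger opening in m; "grip_force": force on a finger pad.
Only numpy, scipy, OpenCV 4.12 (cv2) and the standard library are available. Lean on these libraries where they do the work, as an engineer would, in place of code of your own. Each camera call takes 0.05 s, during which the arm holds its last target. There are 200 camera calls.

## Working session

There is one attempt and no reset: what is moved stays moved. The work goes in short steps, Python scripts to look and compute and a tool call to move; the robot and the scene stay as the last step left them, time stands still between calls to the robot, and variables do not carry over. Pictures are saved under pics/ and viewed, at most 10 in all, crops included, and the job is handed in when it is done.

Besides the shell and the picture viewer there is one more tool, called after "Call:" as name([rows], argument=value, ...), one row to a line, values as JSON. arm_command: Moves the arm, as the interface text tells. Its arguments: {"type":"object","properties":{"series":{"type":"array"},"hand":{"type":"number"},"squeeze":{"type":"number"}},"required":["series"]}

```bash
mkdir -p pics; python3 - <<'E'
from cell import *
import cv2, numpy as np
s=observe(); print({k:np.round(v,3) for k,v in s.items()})
ims=[]
for c in ("scene","side"):
    p=read_camera(c); ims.append(p["pixels"]); cv2.imwrite(f"pics/{c}0.png",p["pixels"])
    print(c,p["K"].round(1).tolist(),p["rvec"],p["tvec"])
    for q in ("drawer_handle","drawer_floor","rack_edge","stock_board","blue1","amber_bar","hammer","jar"):
        try: print(q,[(np.round(d["point"],3).tolist(),round(d["confidence"],2)) for d in mark_of(p,q)])
        except Exception as e: print(q,e)
E
```

```text
{'time': np.float64(0.0), 'qpos': array([-0.146,  0.343,  1.525, -0.   ,  1.275, -0.146]), 'qvel': array([-0.001, -0.001,  0.   ,  0.001,  0.   , -0.   ]), 'joint_efforts': array([ 1.0000e-03, -4.3125e+01, -2.4422e+01,  7.2000e-02,  5.6000e-02,
       -0.0000e+00]), 'tool_pos': array([0.525, 0.   , 0.292]), 'tool_rot': array([-3.14 , -0.   ,  1.571]), 'contact_force': array([0.33 , 0.25 , 0.268]), 'torque': array([ 0.004, -0.005,  0.022]), 'grip_force': np.float64(0.0), 'opening': np.float64(0.092)}
scene [[483.6, 0.0, 259.4], [0.0, 483.6, 191.9], [0.0, 0.0, 1.0]] [ 2.23978568  1.15821306 -0.39463746] [-0.39411345 -0.26737692  1.69034577]
drawer_handle [([0.626, -0.016, 0.104], 0.74), ([0.469, 0.374, 0.023], 0.18)]
drawer_floor []
rack_edge [([0.649, -0.019, 0.22], 0.69)]
stock_board [([0.56, -0.396, 0.005], 0.71), ([0.525, 0.318, -0.005], 0.69), ([0.461, 0.275, 0.023], 0.3)]
blue1 [([0.471, 0.372, 0.023], 0.76), ([0.485, 0.144, 0.016], 0.65), ([0.458, 0.278, 0.025], 0.62), ([0.582, 0.322, 0.024], 0.61), ([0.732, 0.389, 0.017], 0.59), ([0.522, 0.511, 0.012], 0.55)]
amber_bar [([0.431, -0.374, 0.02], 0.66)]
hammer [([0.489, -0.278, 0.01], 0.8)]
jar [([0.562, -0.396, 0.007], 0.63)]
side [[398.6, 0.0, 250.7], [0.0, 398.6, 195.1], [0.0, 0.0, 1.0]] [ 2.03633208 -0.64256552  0.35708996] [-0.43926194  0.34058373  1.05221512]
drawer_handle [([0.632, -0.021, 0.104], 0.91)]
drawer_floor [([0.737, -0.02, 0.077], 0.97)]
rack_edge [([0.645, -0.017, 0.219], 0.93)]
stock_board [([0.527, 0.323, 0.003], 0.9)]
blue1 [([0.483, 0.152, 0.009], 0.86), ([0.46, 0.28, 0.028], 0.7), ([0.588, 0.326, 0.026], 0.64), ([0.52, 0.513, 0.011], 0.63), ([0.73, 0.391, 0.013], 0.62), ([0.47, 0.368, 0.023], 0.61)]
amber_bar [([0.429, -0.373, 0.02], 0.89)]
hammer [([0.494, -0.277, 0.013], 0.74)]
jar [([0.558, -0.4, 0.001], 0.6), ([0.493, -0.28, 0.009], 0.42)]
```

View pics/scene0.png

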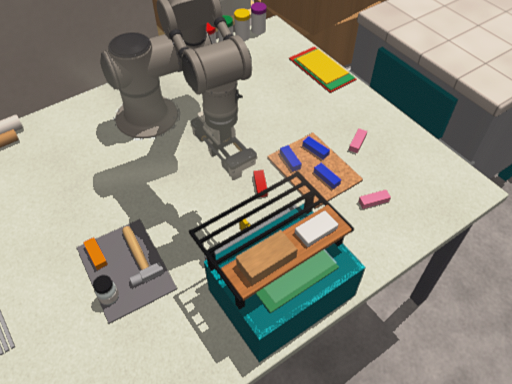

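View pics/side0.png

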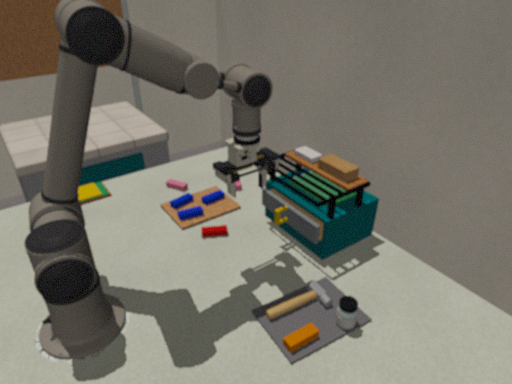

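Scene view: candidates for "blue bar" are blue at (290,157), (316,147) and (327,175) on the cork board, red at (260,182), and pink at (358,140) and (374,199). Only the three blue ones on the cork are meant. The side view shows the yellow handle at (281,216) and the rack above it. The amber bar, hammer and jar are on the slate, on the other side.

```bash
cat > h.py <<'E'
from cell import *
import cv2, numpy as np
from scipy.optimize import minimize
from scipy.spatial.transform import Rotation as R
def ray(p,px):
    Rm=cv2.Rodrigues(p["rvec"])[0]; u=np.linalg.inv(p["K"])@[px[0],px[1],1.]
    return -Rm.T@p["tvec"], Rm.T@u
def onz(p,px,z):
    c,d=ray(p,px); return c+d*(z-c[2])/d[2]
def proj(p,X): return cv2.projectPoints(np.float64(X),p["rvec"],p["tvec"],p["K"],None)[0][:,0]
def blue(p):
    h=cv2.cvtColor(p["pixels"],cv2.COLOR_BGR2HSV)
    return cv2.inRange(h,(112,120,40),(128,255,255))
def box(x,y,yaw,z,d=(.09,.032,.025)):
    c=np.array([[a,b,e] for a in(-.5,.5) for b in(-.5,.5) for e in(-.5,.5)])*d
    return R.from_euler("z",yaw).apply(c)+[x,y,z]
def fit(views,x0,z):
    "fit x,y,yaw of a bar to blue masks: views list of (picture, mask)"
    def cost(v):
        s=0
        for p,m in views:
            k=np.zeros((384*4,512*4),np.uint8)
            hull=cv2.convexHull(np.float32(proj(p,box(*v,z))*4)).astype(np.int32)
            cv2.fillConvexPoly(k,hull,255)
            k=cv2.resize(k,(512,384),interpolation=cv2.INTER_AREA)/255.
            n=cv2.dilate((k>0).astype(np.uint8),np.ones((9,9)))
            mm=(m>0)*n; s+=1-np.minimum(k,mm).sum()/np.maximum(k,mm).sum()
        return s/len(views)
    best=None
    for yaw in np.arange(0,np.pi,np.pi/6):
        r=minimize(cost,[*x0,yaw],method="Nelder-Mead",options=dict(initial_simplex=[[x0[0]+a,x0[1]+b,yaw+c] for a,b,c in((0,0,0),(.006,0,0),(0,.006,0),(0,0,.3))],maxiter=120))
        if best is None or r.fun<best.fun: best=r
    return best.x,best.fun
E
python3 - <<'E'
from h import *
ps=[read_camera(c) for c in("scene","side")]
v=[(p,blue(p)) for p in ps]
for x0 in((.4705,.370),(.459,.279),(.585,.324)):
    x,f=fit(v,x0,.0245); print(x.round(4),np.degrees(x[2]).round(1),round(f,3))
a=ps[0]["pixels"]
c1=cv2.resize(a[170:300,180:370],None,fx=4,fy=4,interpolation=cv2.INTER_CUBIC)
cv2.imwrite("pics/rack.png",c1)
b=ps[0]["pixels"][120:215,240:380]; s=ps[1]["pixels"][170:245,150:260]
b=cv2.resize(b,(700,475//2*2//2+38)); s=cv2.resize(s,(440,300))
o=np.zeros((600,800,3),np.uint8); o[:b.shape[0],:700]=b; o[300:600,:440]=s
cv2.imwrite("pics/board.png",o)
E
```

```text
[0.475  0.3708 0.0879] 5.0 0.296
[ 0.4613  0.274  -0.1719] -9.8 0.375
[ 0.5891  0.3252 -0.0082] -0.5 0.321
```

View pics/rack.png

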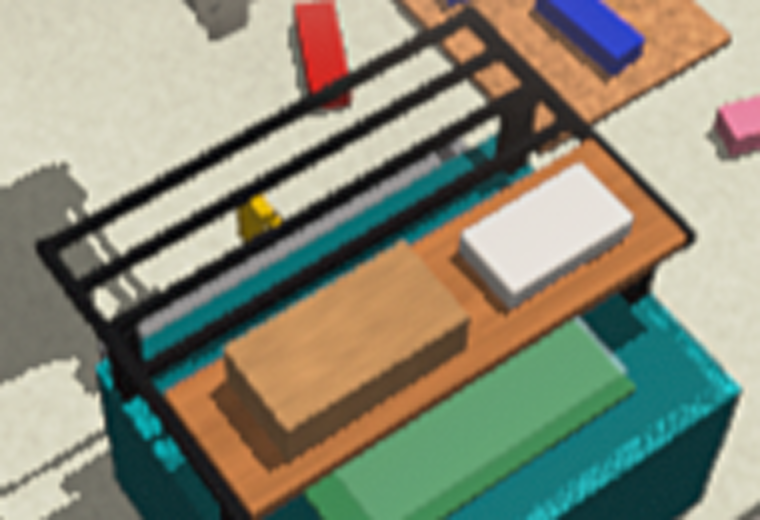

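View pics/board.png

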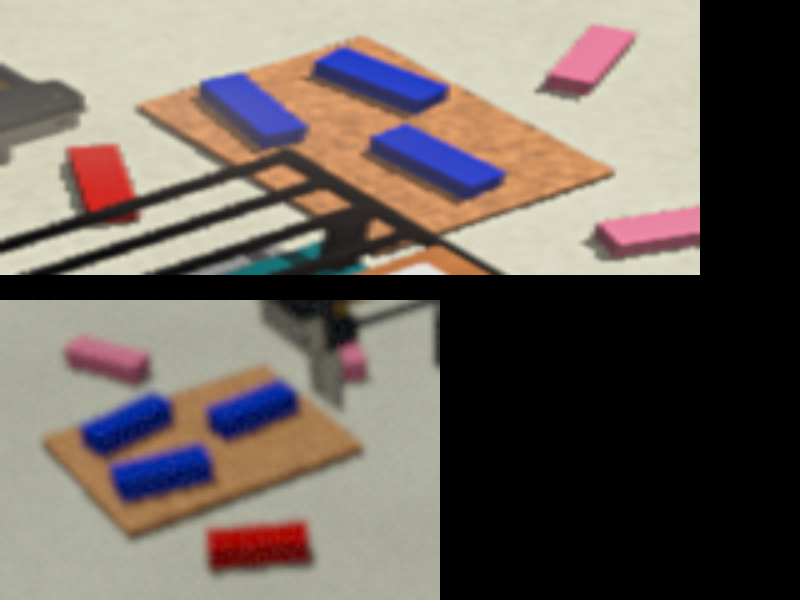

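The crop confirms three blue bars on the cork. The red bar (crop 100,180) and both pink bars lie off the board. In the rack crop, the front edge runs from (45,247) to (470,12) and the handle is at (258,215).

```bash
python3 - <<'E'
from h import *
ps=[read_camera(c) for c in("scene","side")]
P=lambda u,v:(180+u/4,170+v/4)
a=onz(ps[0],P(45,247),.232);b=onz(ps[0],P(470,12),.232);c=onz(ps[0],P(690,237),.232)
print("rack",a,b,c,"len",np.linalg.norm(b-a),"yaw",np.degrees(np.arctan2(-(b-a)[0],(b-a)[1])), np.degrees(np.arctan2(*(c-b)[[1,0]])), (a+b)/2)
def bl(p):
    i=p["pixels"].astype(int); return ((i[...,0]>1.6*i[...,1])&(i[...,0]>1.6*i[...,2])&(i[...,0]>50)).astype(np.uint8)*255
for name,sel in(("both",(0,1)),("scene",(0,)),("side",(1,))):
  v=[(ps[k],bl(ps[k])) for k in sel]
  for x0 in((.4705,.370),(.459,.279),(.585,.324)):
    x,f=fit(v,x0,.0245); print(name,x[:2].round(4),np.degrees(x[2]).round(1),round(f,3))
for q in("drawer_handle","drawer_floor","rack_edge"):
  for _ in range(1):
    print(q,[[np.round(d["point"],4).tolist() for d in mark_of(p,q)[:1]] for p in ps])
for p in ps:
  for d in boxes_of(p,"drawer_handle")[:1]: print(d["point"])
# drawer opening: yellow handle pixels
for p in ps:
  h=cv2.cvtColor(p["pixels"],cv2.COLOR_BGR2HSV); m=cv2.inRange(h,(20,150,90),(32,255,255))
  n,l,s,c=cv2.connectedComponentsWithStats(m); print([(s[i].tolist(),c[i].round(1)) for i in range(1,n) if s[i,4]>15])
E
```

```text
rack [ 0.65605451 -0.1764211   0.232     ] [0.65764681 0.1338638  0.232     ] [0.86578288 0.13237991 0.232     ] len 0.310288989251336 yaw -0.2940246731777961 -0.40847785620351124 [ 0.65685066 -0.02127865  0.232     ]
both [0.475  0.3708] 5.0 0.261
both [0.4619 0.2754] -13.7 0.353
both [0.5895 0.3232] 3.9 0.231
scene [0.4749 0.3704] 8.6 0.188
scene [0.4627 0.277 ] -17.1 0.373
scene [0.5897 0.323 ] 182.0 0.193
side [0.4779 0.3752] 11.3 0.313
side [0.4564 0.2707] 171.2 0.28
side [0.5896 0.3246] 12.0 0.248
drawer_handle [[[0.6245, -0.0187, 0.1073]], [[0.629, -0.0232, 0.1055]]]
drawer_floor [[], [[0.7418, -0.0181, 0.0781]]]
rack_edge [[[0.6476, -0.0213, 0.2207]], [[0.6502, -0.0223, 0.2173]]]
[0.6749, -0.0206, 0.131]
[0.6713, -0.0307, 0.1032]
[([234, 8, 16, 13, 170], array([241.6,  14.2])), ([297, 49, 51, 35, 902], array([321.8,  66. ])), ([240, 219, 11, 11, 71], array([243.9, 223.9]))]
[([77, 183, 24, 18, 308], array([ 87.5, 191.5])), ([275, 206, 13, 19, 143], array([279.7, 215. ]))]
```

```bash
cat >> h.py <<'E'
def rows_to(*targets):
    "print shift/turn rows (from the present pose) for (pos, rotation matrix) TCP targets"
    s=observe(); p0=s["tool_pos"]; R0=R.from_euler("xyz",s["tool_rot"])
    for p,M in targets:
        d=R0.inv().apply(np.array(p)-p0)*1000; r=np.degrees((R0.inv()*R.from_matrix(M)).as_rotvec())
        print("shift",d.round(1),"turn",r.round(2),"rows>=",max(np.linalg.norm(d)/50,np.linalg.norm(r)/8.59).round(1))
def tool(yx,tilt=0):
    "tool x heading at world angle yx (deg) , leaned back by tilt (deg) so that the fingers point along heading and down"
    a,t=np.radians([yx,tilt]); h=np.array([np.cos(a),np.sin(a),0]); k=np.array([0,0,1])
    z=np.sin(t)*h-np.cos(t)*k; x=np.cos(t)*h+np.sin(t)*k
    return np.c_[x,np.cross(z,x),z]
E
python3 - <<'E'
from h import *
M=tool(0,40); g=np.array([.628,-.021,.105]); z=M[:,2]
rows_to((g-z*.117,M),(g-z*.047,M))
try: print(finger_overhang)
except Exception as e: print(e)
E
```

```text
shift [-21.   27.8  97.6] turn [-31.3  31.3  86. ] rows>= 11.3
shift [-21.   72.8 151.2] turn [-31.3  31.3  86. ] rows>= 11.3
0.0655
```

Call:
arm_command([
  {"y": -20,"rx": -31.3,"ry": 31.3,"rz": 86},
  {"y": -20,"rx": -31.3,"ry": 31.3,"rz": 86},
  {"y": -20,"rx": -31.3,"ry": 31.3,"rz": 86},
  {"y": -20,"rx": -31.3,"ry": 31.3,"rz": 86},
  {"y": -20,"rx": -31.3,"ry": 31.3,"rz": 86},
  {"y": -20,"rx": -31.3,"ry": 31.3,"rz": 86},
  {"y": -20,"rx": -31.3,"ry": 31.3,"rz": 86},
  {"y": -20,"rx": -31.3,"ry": 31.3,"rz": 86},
  {"y": -20,"rx": -31.3,"ry": 31.3,"rz": 86},
  {"y": -20,"rx": -31.3,"ry": 31.3,"rz": 86},
  {"y": -20,"rx": -31.3,"ry": 31.3,"rz": 86},
  {"y": -20,"rx": -31.3,"ry": 31.3,"rz": 86},
  {"x": -21,"y": 28,"z": 98,"rx": -31.3,"ry": 31.3,"rz": 86},
  {"x": -21,"y": 28,"z": 98,"rx": -31.3,"ry": 31.3,"rz": 86},
  {"x": -21,"y": 28,"z": 98,"rx": -31.3,"ry": 31.3,"rz": 86},
  {"x": -21,"y": 28,"z": 98,"rx": -31.3,"ry": 31.3,"rz": 86},
  {"x": -21,"y": 28,"z": 98,"rx": -31.3,"ry": 31.3,"rz": 86},
  {"x": -21,"y": 28,"z": 98,"rx": -31.3,"ry": 31.3,"rz": 86},
])

```text
invalid input
```

Call:
arm_command([
  {"x": 0,"y": -20,"z": 0,"rx": -31.3,"ry": 31.3,"rz": 86},
  {"x": 0,"y": -20,"z": 0,"rx": -31.3,"ry": 31.3,"rz": 86},
  {"x": 0,"y": -20,"z": 0,"rx": -31.3,"ry": 31.3,"rz": 86},
  {"x": 0,"y": -20,"z": 0,"rx": -31.3,"ry": 31.3,"rz": 86},
  {"x": 0,"y": -20,"z": 0,"rx": -31.3,"ry": 31.3,"rz": 86},
  {"x": 0,"y": -20,"z": 0,"rx": -31.3,"ry": 31.3,"rz": 86},
  {"x": 0,"y": -20,"z": 0,"rx": -31.3,"ry": 31.3,"rz": 86},
  {"x": 0,"y": -20,"z": 0,"rx": -31.3,"ry": 31.3,"rz": 86},
  {"x": 0,"y": -20,"z": 0,"rx": -31.3,"ry": 31.3,"rz": 86},
  {"x": 0,"y": -20,"z": 0,"rx": -31.3,"ry": 31.3,"rz": 86},
  {"x": 0,"y": -20,"z": 0,"rx": -31.3,"ry": 31.3,"rz": 86},
  {"x": 0,"y": -20,"z": 0,"rx": -31.3,"ry": 31.3,"rz": 86},
  {"x": -21,"y": 28,"z": 98,"rx": -31.3,"ry": 31.3,"rz": 86},
  {"x": -21,"y": 28,"z": 98,"rx": -31.3,"ry": 31.3,"rz": 86},
  {"x": -21,"y": 28,"z": 98,"rx": -31.3,"ry": 31.3,"rz": 86},
  {"x": -21,"y": 28,"z": 98,"rx": -31.3,"ry": 31.3,"rz": 86},
  {"x": -21,"y": 28,"z": 98,"rx": -31.3,"ry": 31.3,"rz": 86},
  {"x": -21,"y": 28,"z": 98,"rx": -31.3,"ry": 31.3,"rz": 86},
], hand=91, squeeze=40)

```text
time: 3.3
tool_pos: [0.554, -0.0386, 0.2131]
tool_rot: [-3.102, -0.68, 0.001]
contact_force: [0.4, 0.0, -0.1]
opening: 0.0911
grip_force: 0.0
```

```bash
python3 - <<'E'
from h import *
p=read_camera("wrist"); cv2.imwrite("pics/w1.png",p["pixels"])
s=observe(); print(s["tool_pos"].round(4),s["tool_rot"].round(4),s["qpos"].round(2))
for q in(p,read_camera("side"),read_camera("scene")):
    print([(np.round(d["point"],4).tolist(),d["confidence"]) for d in mark_of(q,"drawer_handle")[:1]])
M=tool(0,40); g=np.array([.628,-.021,.105]); z=M[:,2]
rows_to((g-z*.117,M),(g-z*.047,M))
E
```

```text
[ 0.554  -0.0385  0.2133] [-3.102e+00 -6.806e-01  1.500e-03] [-0.32  0.3   2.04  0.99  0.28  0.35]
[([0.6293, -0.018, 0.105], 0.86)]
[([0.6319, -0.0231, 0.1064], 0.87)]
[([0.6263, -0.0174, 0.1031], 0.66)]
shift [-12.5 -17.2  14. ] turn [-2.33  1.03  0.03] rows>= 0.5
shift [-11.2 -14.3  83.9] turn [-2.33  1.03  0.03] rows>= 1.7
```

View pics/w1.png

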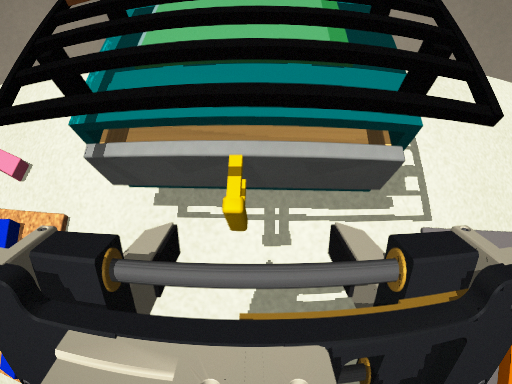

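The wrist view shows the yellow handle at (236,200), between the fingers at (160,250) and (355,250), and the drawer slightly ajar. Joint 5 is at its lower limit, so I'll fit a kinematic model and choose a tilt that the arm can reach.

```bash
cat > kin.py <<'E'
from h import *
from scipy.optimize import least_squares
LO=np.array([-2.53,-.77,.04,-1,.28,-3.11]); HI=np.array([2.53,2.02,2.7,4.14,2.66,3.11])
def fk(q,m):
    h,L1,L2,d,o,e=m; r=lambda a,t:R.from_euler(a,t)
    A=r("z",q[0]); p=A.apply([e,o,h]); A=A*r("y",q[1]); p=p+A.apply([0,0,L1]); A=A*r("y",q[2]); p=p+A.apply([0,0,L2])
    A=A*r("z",q[3])*r("y",q[4]); p=p+A.apply([0,0,d]); return p,(A*r("z",q[5]+C)).as_matrix()
C=np.pi/2
E
python3 - <<'E'
from kin import *
s=observe(); q1=np.array([-0.146,.3425,1.5245,0,1.275,-.146]); 
for q in (q1,s["qpos"]):
    print(R.from_matrix(fk(q,[0]*6)[1]).as_euler("xyz").round(3))
print(s["tool_rot"].round(3))
D=[(q1,[.525,0,.292]),(s["qpos"],s["tool_pos"])]
f=lambda m:np.concatenate([fk(q,m)[0]-p for q,p in D]+[.02*(m-[.3,.4,.4,.2,.077,0])])
r=least_squares(f,[.3,.4,.4,.2,.077,0]); print(r.x.round(4),r.fun.round(4))
E
```

```text
[-3.141 -0.     1.571]
[-3.102e+00 -6.800e-01  1.000e-03]
[-3.102e+00 -6.800e-01  1.000e-03]
[0.1128 0.5252 0.3403 0.2145 0.0808 0.0151] [-0.0019  0.0048  0.0017  0.001  -0.005  -0.0016 -0.0037  0.0025 -0.0012
  0.0003  0.0001  0.0003]
```

```bash
cat >> kin.py <<'E'
M0=[.1128,.5252,.3403,.2145,.0808,.0151]
def ik(p,M,q0,m=M0):
    def f(q):
        a,B=fk(q,m); return np.r_[(a-p)*5,R.from_matrix(B.T@M).as_rotvec()]
    r=least_squares(f,np.clip(q0,LO+.01,HI-.01),bounds=(LO,HI)); return r.x,np.abs(r.fun).max()
E
python3 - <<'E'
from kin import *
for hx in(.628,.55,.463):
  for tilt in(20,30,35,40,50):
    out=[]
    for hd in(-10,0):
      M=tool(hd,tilt); p=np.array([hx,-.021,.105])-M[:,2]*.047
      best=min((ik(p,M,[-.2,.4,1.8,k,.5,1.57-k]) for k in(0,.5,-.5)),key=lambda t:t[1])
      out.append((best[0].round(2).tolist(),round(best[1],3)))
    print(hx,tilt,out)
E
```

```text
0.628 20 [([-0.16, 0.51, 1.76, -0.01, 0.52, 1.59], np.float64(0.0)), ([-0.19, 0.51, 1.76, 0.13, 0.53, 1.28], np.float64(0.0))]
0.628 30 [([-0.16, 0.48, 1.88, -0.03, 0.28, 1.62], np.float64(0.024)), ([-0.21, 0.48, 1.9, 0.39, 0.28, 1.01], np.float64(0.009))]
0.628 35 [([-0.15, 0.48, 1.88, -0.08, 0.28, 1.67], np.float64(0.105)), ([-0.24, 0.47, 1.92, 0.68, 0.28, 0.7], np.float64(0.06))]
0.628 40 [([-0.13, 0.47, 1.88, -0.25, 0.28, 1.86], np.float64(0.18)), ([-0.25, 0.48, 2.09, 2.22, 0.28, -0.86], np.float64(0.067))]
0.628 50 [([-0.16, 0.5, 2.16, 3.18, 0.39, -1.59], np.float64(0.0)), ([-0.24, 0.49, 2.17, 2.68, 0.42, -1.3], np.float64(0.0))]
0.55 20 [([-0.19, 0.4, 1.98, 0.01, 0.41, 1.55], np.float64(0.0)), ([-0.22, 0.4, 1.98, 0.18, 0.43, 1.2], np.float64(0.0))]
0.55 30 [([-0.19, 0.37, 2.05, 0.02, 0.28, 1.54], np.float64(0.082)), ([-0.26, 0.37, 2.08, 0.59, 0.28, 0.77], np.float64(0.045))]
0.55 35 [([-0.19, 0.36, 2.05, 0.01, 0.28, 1.55], np.float64(0.161)), ([-0.31, 0.38, 2.23, 1.9, 0.28, -0.6], np.float64(0.075))]
0.55 40 [([-0.19, 0.39, 2.29, 3.08, 0.28, -1.53], np.float64(0.047)), ([-0.28, 0.38, 2.27, 2.38, 0.28, -1.04], np.float64(0.021))]
0.55 50 [([-0.19, 0.42, 2.38, 3.12, 0.53, -1.56], np.float64(0.0)), ([-0.29, 0.41, 2.38, 2.71, 0.55, -1.38], np.float64(0.0))]
0.463 20 [([-0.23, 0.27, 2.2, 0.06, 0.32, 1.46], np.float64(0.0)), ([-0.27, 0.27, 2.21, 0.28, 0.34, 1.05], np.float64(0.0))]
0.463 30 [([-0.25, 0.24, 2.23, 0.21, 0.28, 1.3], np.float64(0.126)), ([-0.36, 0.25, 2.32, 1.09, 0.28, 0.17], np.float64(0.08))]
0.463 35 [([-0.26, 0.28, 2.47, 2.92, 0.28, -1.42], np.float64(0.065)), ([-0.35, 0.26, 2.44, 2.18, 0.28, -0.92], np.float64(0.032))]
0.463 40 [([-0.25, 0.27, 2.48, 2.98, 0.3, -1.48], np.float64(0.0)), ([-0.35, 0.27, 2.48, 2.45, 0.35, -1.18], np.float64(0.0))]
0.463 50 [([-0.26, 0.34, 2.62, 3.04, 0.69, -1.55], np.float64(0.0)), ([-0.39, 0.34, 2.62, 2.68, 0.71, -1.47], np.float64(0.0))]
```

```bash
python3 - <<'E'
from kin import *
M=tool(0,50); g=np.array([.628,-.021,.105]); p=g-M[:,2]*.117
q,e=ik(p,M,[-.24,.45,2.2,2.68,.45,-1.3]); print(q.round(2),e)
s=observe(); q0=s["qpos"]; off=s["tool_pos"]-fk(q0,M0)[0]; print(off)
T=[]
for t in np.linspace(0,1,9)[1:]:
    k=q0+(q-q0)*t; k[4]+=.25*np.sin(np.pi*t); a,B=fk(k,M0); a=a+off*(1-t)
    T.append((a,B)); print(a.round(3),B[:,2].round(2), B[:,1].round(2))
rows_to(*T)
E
```

```text
[-0.27  0.34  2.26  2.53  0.37 -1.17] 6.521584800732915e-13
[-0.0010073   0.00507444  0.00162547]
[ 0.548 -0.008  0.207] [ 0.62  0.17 -0.76] [ 0.11 -0.99 -0.13]
[0.547 0.018 0.209] [ 0.64  0.27 -0.72] [ 0.18 -0.96 -0.2 ]
[0.551 0.034 0.215] [ 0.68  0.33 -0.65] [ 0.23 -0.94 -0.24]
[0.556 0.038 0.22 ] [ 0.73  0.34 -0.59] [ 0.24 -0.94 -0.23]
[0.56  0.031 0.22 ] [ 0.78  0.29 -0.55] [ 0.21 -0.96 -0.19]
[0.56  0.016 0.213] [ 0.81  0.2  -0.55] [ 0.15 -0.98 -0.14]
[ 0.553 -0.003  0.199] [ 0.8   0.1  -0.59] [ 0.07 -1.   -0.07]
[ 0.538 -0.021  0.18 ] [ 0.77 -0.   -0.64] [-0. -1.  0.]
shift [ -8.  -30.8   2. ] turn [ 7.41  0.3  -0.13] rows>= 0.9
shift [ -7.4 -56.5   0.9] turn [13.53  2.96 -0.32] rows>= 1.6
shift [ -1.2 -72.5  -0.9] turn [17.09  7.22 -0.47] rows>= 2.2
shift [  6.2 -76.6  -1.3] turn [17.4  11.8  -0.55] rows>= 2.4
shift [  9.6 -69.5   1. ] turn [14.55 15.25 -0.55] rows>= 2.5
shift [  5.1 -54.1   5.7] turn [ 9.42 16.45 -0.48] rows>= 2.2
shift [ -9.3 -35.   11.4] turn [ 3.34 14.94 -0.35] rows>= 1.8
shift [-32.7 -17.1  16.1] turn [-2.33 11.03 -0.17] rows>= 1.3
```

Call:
arm_command([
  {"x": -8,"y": -31,"z": 2,"rx": 7.4,"ry": 0.3,"rz": -0.1},
  {"x": -8,"y": -31,"z": 2,"rx": 7.4,"ry": 0.3,"rz": -0.1},
  {"x": -7,"y": -56,"z": 1,"rx": 13.5,"ry": 3,"rz": -0.3},
  {"x": -7,"y": -56,"z": 1,"rx": 13.5,"ry": 3,"rz": -0.3},
  {"x": -1,"y": -72,"z": -1,"rx": 17.1,"ry": 7.2,"rz": -0.5},
  {"x": -1,"y": -72,"z": -1,"rx": 17.1,"ry": 7.2,"rz": -0.5},
  {"x": 6,"y": -77,"z": -1,"rx": 17.4,"ry": 11.8,"rz": -0.5},
  {"x": 6,"y": -77,"z": -1,"rx": 17.4,"ry": 11.8,"rz": -0.5},
  {"x": 10,"y": -70,"z": 1,"rx": 14.5,"ry": 15.2,"rz": -0.5},
  {"x": 10,"y": -70,"z": 1,"rx": 14.5,"ry": 15.2,"rz": -0.5},
  {"x": 5,"y": -54,"z": 6,"rx": 9.4,"ry": 16.4,"rz": -0.5},
  {"x": 5,"y": -54,"z": 6,"rx": 9.4,"ry": 16.4,"rz": -0.5},
  {"x": -9,"y": -35,"z": 11,"rx": 3.3,"ry": 15,"rz": -0.3},
  {"x": -9,"y": -35,"z": 11,"rx": 3.3,"ry": 15,"rz": -0.3},
  {"x": -33,"y": -17,"z": 16,"rx": -2.3,"ry": 11,"rz": -0.2},
  {"x": -33,"y": -17,"z": 16,"rx": -2.3,"ry": 11,"rz": -0.2},
  {"x": -33,"y": -17,"z": 16,"rx": -2.3,"ry": 11,"rz": -0.2},
])

```text
time: 5.3
tool_pos: [0.5392, -0.0204, 0.1806]
tool_rot: [-3.136, -0.875, -0.0]
contact_force: [-0.6, -0.5, 0.0]
opening: 0.0909
grip_force: 0.0
```

```bash
python3 - <<'E'
from kin import *
s=observe(); print(s["qpos"].round(2),s["time"],s["tool_pos"].round(4)); p,B=fk(s["qpos"],M0); print(p.round(4))
M=tool(0,50); g=np.array([.628,-.021,.105])
rows_to((g-M[:,2]*.117,M),(g-M[:,2]*.047,M))
E
```

```text
[-0.29  0.38  2.24  2.52  0.39 -1.17] 5.3 [ 0.5392 -0.0204  0.1806]
[ 0.5518 -0.0283  0.17  ]
shift [-0.8  0.6 -0.4] turn [-0.31 -0.12 -0.02] rows>= 0.0
shift [-0.9  1.  69.6] turn [-0.31 -0.12 -0.02] rows>= 1.4
```

On the other wrist branch now, with margin on joint 5. Advancing and gripping the handle.

Call:
arm_command([
  {"x": 0,"y": 0,"z": 20,"rx": 0,"ry": 0,"rz": 0},
  {"x": 0,"y": 0,"z": 40,"rx": 0,"ry": 0,"rz": 0},
  {"x": -1,"y": 1,"z": 60,"rx": 0,"ry": 0,"rz": 0},
  {"x": -1,"y": 1,"z": 70,"rx": 0,"ry": 0,"rz": 0},
  {"x": -1,"y": 1,"z": 70,"rx": 0,"ry": 0,"rz": 0},
])

```text
time: 5.8
tool_pos: [0.592, -0.022, 0.1335]
tool_rot: [-3.138, -0.872, -0.001]
contact_force: [-0.7, -0.4, 0.8]
opening: 0.0912
grip_force: 0.0
```

Call:
arm_command([
  {"x": 0,"y": 0,"z": 0,"rx": 0,"ry": 0,"rz": 0},
  {"x": 0,"y": 0,"z": 0,"rx": 0,"ry": 0,"rz": 0},
  {"x": 0,"y": 0,"z": 0,"rx": 0,"ry": 0,"rz": 0},
  {"x": 0,"y": 0,"z": 0,"rx": 0,"ry": 0,"rz": 0},
  {"x": 0,"y": 0,"z": 0,"rx": 0,"ry": 0,"rz": 0},
  {"x": 0,"y": 0,"z": 0,"rx": 0,"ry": 0,"rz": 0},
  {"x": 0,"y": 0,"z": 0,"rx": 0,"ry": 0,"rz": 0},
  {"x": 0,"y": 0,"z": 0,"rx": 0,"ry": 0,"rz": 0},
], hand=5, squeeze=30)

```text
time: 6.6
tool_pos: [0.591, -0.0224, 0.1336]
tool_rot: [-3.141, -0.871, -0.0]
contact_force: [0.4, 0.5, -0.1]
opening: 0.0319
grip_force: 0.0
```

Call:
arm_command([
  {"x": 0,"y": 0,"z": 0,"rx": 0,"ry": 0,"rz": 0},
  {"x": 0,"y": 0,"z": 0,"rx": 0,"ry": 0,"rz": 0},
  {"x": 0,"y": 0,"z": 0,"rx": 0,"ry": 0,"rz": 0},
  {"x": 0,"y": 0,"z": 0,"rx": 0,"ry": 0,"rz": 0},
])

```text
time: 7.0
tool_pos: [0.5907, -0.0192, 0.1336]
tool_rot: [3.141, -0.872, 0.008]
contact_force: [1.7, 17.5, 0.0]
opening: 0.0159
grip_force: 30.0
```

Call:
arm_command([
  {"x": -6.4,"y": 0,"z": -7.7,"rx": 0,"ry": 0,"rz": 0},
  {"x": -12.9,"y": 0,"z": -15.3,"rx": 0,"ry": 0,"rz": 0},
  {"x": -19.3,"y": 0,"z": -23,"rx": 0,"ry": 0,"rz": 0},
  {"x": -25.7,"y": 0,"z": -30.6,"rx": 0,"ry": 0,"rz": 0},
  {"x": -32.1,"y": 0,"z": -38.3,"rx": 0,"ry": 0,"rz": 0},
  {"x": -38.6,"y": 0,"z": -46,"rx": 0,"ry": 0,"rz": 0},
  {"x": -45,"y": 0,"z": -53.6,"rx": 0,"ry": 0,"rz": 0},
  {"x": -51.4,"y": 0,"z": -61.3,"rx": 0,"ry": 0,"rz": 0},
  {"x": -57.9,"y": 0,"z": -68.9,"rx": 0,"ry": 0,"rz": 0},
  {"x": -64.3,"y": 0,"z": -76.6,"rx": 0,"ry": 0,"rz": 0},
])

```text
time: 8.0
tool_pos: [0.49, -0.0186, 0.1336]
tool_rot: [3.141, -0.871, 0.012]
contact_force: [4.1, 23.5, -1.7]
opening: 0.016
grip_force: 30.0
```

Call:
arm_command([
  {"x": -6.4,"y": -2,"z": -7.7,"rx": 0,"ry": 0,"rz": 0},
  {"x": -12.9,"y": -4,"z": -15.3,"rx": 0,"ry": 0,"rz": 0},
  {"x": -19.3,"y": -4,"z": -23,"rx": 0,"ry": 0,"rz": 0},
  {"x": -25.7,"y": -4,"z": -30.6,"rx": 0,"ry": 0,"rz": 0},
  {"x": -32.1,"y": -4,"z": -38.3,"rx": 0,"ry": 0,"rz": 0},
  {"x": -32.1,"y": -4,"z": -38.3,"rx": 0,"ry": 0,"rz": 0},
])

```text
time: 8.6
tool_pos: [0.4394, -0.0178, 0.1336]
tool_rot: [-3.14, -0.869, 0.0]
contact_force: [-2.0, 6.1, 0.1]
opening: 0.016
grip_force: 30.0
```

Call:
arm_command([
  {"x": -3.2,"y": 0,"z": -3.8,"rx": 0,"ry": 0,"rz": 0},
  {"x": -6.4,"y": 0,"z": -7.7,"rx": 0,"ry": 0,"rz": 0},
  {"x": -6.4,"y": 0,"z": -7.7,"rx": 0,"ry": 0,"rz": 0},
])

```text
time: 8.9
tool_pos: [0.4334, -0.018, 0.1346]
tool_rot: [3.14, -0.876, 0.007]
contact_force: [20.2, 13.3, -11.4]
opening: 0.0156
grip_force: 30.0
```

Call:
arm_command([
  {"x": 3,"y": 0,"z": 3.8,"rx": 0,"ry": 0,"rz": 0},
  {"x": 3,"y": 0,"z": 3.8,"rx": 0,"ry": 0,"rz": 0},
  {"x": 3,"y": 0,"z": 3.8,"rx": 0,"ry": 0,"rz": 0},
  {"x": 3,"y": 0,"z": 3.8,"rx": 0,"ry": 0,"rz": 0},
  {"x": 3,"y": 0,"z": 3.8,"rx": 0,"ry": 0,"rz": 0},
  {"x": 3,"y": 0,"z": -20,"rx": 0,"ry": 0,"rz": 0},
  {"x": 3,"y": 0,"z": -50,"rx": 0,"ry": 0,"rz": 0},
  {"x": 30,"y": 0,"z": -80,"rx": 0,"ry": 0,"rz": 0},
  {"x": 60,"y": 0,"z": -110,"rx": 0,"ry": 0,"rz": 0},
  {"x": 100,"y": 0,"z": -120,"rx": 0,"ry": 0,"rz": 0},
  {"x": 100,"y": 0,"z": -120,"rx": 0,"ry": 0,"rz": 0},
], hand=60)

```text
time: 10.0
tool_pos: [0.3982, -0.0096, 0.2514]
tool_rot: [-3.1, -0.866, -0.005]
contact_force: [0.5, 0.8, -0.9]
opening: 0.0601
grip_force: 0.0
```

```bash
python3 - <<'E'
from kin import *
s=observe(); print(s["qpos"].round(2),s["time"],s["tool_pos"].round(4),s["contact_force"])
# refit model with real data
D=[([-0.146,.3425,1.5245,0,1.275,-.146],[.525,0,.292]),([-.29,.38,2.24,2.52,.39,-1.17],[.5392,-.0204,.1806]),(s["qpos"],s["tool_pos"])]
w=read_camera("wrist"); cp=-cv2.Rodrigues(w["rvec"])[0].T@w["tvec"]
R0=R.from_euler("xyz",s["tool_rot"]); print("cam in tool",R0.inv().apply(cp-s["tool_pos"]).round(3), "axis",R0.inv().apply(cv2.Rodrigues(w["rvec"])[0][2]).round(2))
for n in("scene","side"):
    p=read_camera(n); cv2.imwrite(f"pics/{n}_open.png",p["pixels"])
    for q in("drawer_handle","drawer_floor"): print(n,q,[(np.round(d["point"],4).tolist(),round(d["confidence"],2)) for d in mark_of(p,q)[:1]])
np.save("d.npy",np.r_[s["qpos"],s["tool_pos"]])
E
```

```text
[-0.47 -0.05  2.46  1.73  0.39 -0.49] 10.0 [ 0.3982 -0.0096  0.2514] [ 0.49269717  0.782801   -0.85102053]
cam in tool [ 0.077 -0.001 -0.094] axis [-0.29  0.    0.96]
scene drawer_handle [([0.4714, -0.016, 0.1049], 0.65)]
scene drawer_floor [([0.5822, -0.021, 0.0738], 0.8)]
side drawer_handle [([0.474, -0.0195, 0.1013], 0.87)]
side drawer_floor [([0.5814, -0.0174, 0.0801], 0.57)]
```

```bash
python3 - <<'E'
from kin import *
import kin
d=np.load("d.npy")
D=[([-0.146,.3425,1.5245,0,1.275,-.146],[.525,0,.292]),([-.32,.30,2.04,.99,.28,.35],[.554,-.0385,.2133]),([-.29,.38,2.24,2.52,.39,-1.17],[.5392,-.0204,.1806]),(d[:6],d[6:])]
f=lambda m:np.concatenate([fk(q,m)[0]-p for q,p in D])
r=least_squares(f,M0); m=r.x; print(m.round(4),np.abs(r.fun).max())
M=tool(180,0); p=np.array([.50,.30,.32])
q0=d[:6]; q,e=ik(p,M,[.4,.3,1.5,0,1.3,-1.2],m); print(q.round(2),e)
off=d[6:]-fk(q0,m)[0]; T=[]
for t in np.linspace(0,1,13)[1:]:
    k=q0+(q-q0)*t; a,B=fk(k,m); a=a+off*(1-t); T.append((a,B)); print((a+.0655*B[:,2]).round(3),a.round(3))
rows_to(*T)
E
```

```text
[0.1332 0.5022 0.3338 0.2112 0.0863 0.0243] 0.010898355867067958
[ 0.39  0.46  1.27  0.    1.41 -1.18] 8.326672684688674e-16
[0.482 0.035 0.23 ] [0.432 0.023 0.27 ]
[0.505 0.08  0.246] [0.457 0.059 0.286]
[0.517 0.125 0.256] [0.474 0.097 0.297]
[0.521 0.167 0.262] [0.485 0.133 0.304]
[0.519 0.204 0.263] [0.49  0.167 0.308]
[0.512 0.235 0.261] [0.491 0.196 0.309]
[0.504 0.258 0.256] [0.491 0.221 0.309]
[0.497 0.274 0.252] [0.49  0.242 0.308]
[0.493 0.285 0.248] [0.49  0.259 0.308]
[0.492 0.291 0.246] [0.492 0.273 0.309]
[0.494 0.296 0.248] [0.495 0.287 0.313]
[0.5   0.3   0.254] [0.5  0.3  0.32]
shift [ 38.1 -31.9  13.1] turn [  7.79   2.34 -14.83] rows>= 2.0
shift [ 65.9 -68.1  23.8] turn [ 15.58   4.38 -29.45] rows>= 3.9
shift [  85.5 -105.5   31.1] turn [ 23.21   6.23 -43.92] rows>= 5.8
shift [  97.6 -141.8   35.6] turn [ 30.63   7.82 -58.22] rows>= 7.7
shift [ 103.7 -175.2   38.1] turn [ 37.8    9.07 -72.34] rows>= 9.6
shift [ 105.4 -204.6   39.5] turn [ 44.67   9.88 -86.26] rows>= 11.4
shift [ 104.7 -229.4   40.4] turn [ 51.17  10.11 -99.95] rows>= 13.1
shift [ 103.3 -250.    41.3] turn [  57.23    9.62 -113.36] rows>= 14.8
shift [ 103.1 -266.9   42.5] turn [  62.76    8.23 -126.46] rows>= 16.5
shift [ 105.2 -281.4   43.6] turn [  67.65    5.74 -139.15] rows>= 18.0
shift [ 110.4 -294.8   44.3] turn [  71.78    1.95 -151.32] rows>= 19.5
shift [ 118.8 -308.4   43.5] turn [  75.01   -3.35 -162.83] rows>= 20.9
```

Call:
arm_command([
  {"x": 38,"y": -32,"z": 13,"rx": 7.8,"ry": 2.3,"rz": -14.8},
  {"x": 38,"y": -32,"z": 13,"rx": 7.8,"ry": 2.3,"rz": -14.8},
  {"x": 66,"y": -68,"z": 24,"rx": 15.6,"ry": 4.4,"rz": -29.5},
  {"x": 66,"y": -68,"z": 24,"rx": 15.6,"ry": 4.4,"rz": -29.5},
  {"x": 86,"y": -106,"z": 31,"rx": 23.2,"ry": 6.2,"rz": -43.9},
  {"x": 86,"y": -106,"z": 31,"rx": 23.2,"ry": 6.2,"rz": -43.9},
  {"x": 98,"y": -142,"z": 36,"rx": 30.6,"ry": 7.8,"rz": -58.2},
  {"x": 98,"y": -142,"z": 36,"rx": 30.6,"ry": 7.8,"rz": -58.2},
  {"x": 104,"y": -175,"z": 38,"rx": 37.8,"ry": 9.1,"rz": -72.3},
  {"x": 104,"y": -175,"z": 38,"rx": 37.8,"ry": 9.1,"rz": -72.3},
  {"x": 105,"y": -205,"z": 40,"rx": 44.7,"ry": 9.9,"rz": -86.3},
  {"x": 105,"y": -205,"z": 40,"rx": 44.7,"ry": 9.9,"rz": -86.3},
  {"x": 105,"y": -229,"z": 40,"rx": 51.2,"ry": 10.1,"rz": -100},
  {"x": 105,"y": -229,"z": 40,"rx": 51.2,"ry": 10.1,"rz": -100},
  {"x": 103,"y": -250,"z": 41,"rx": 57.2,"ry": 9.6,"rz": -113.4},
  {"x": 103,"y": -250,"z": 41,"rx": 57.2,"ry": 9.6,"rz": -113.4},
  {"x": 103,"y": -250,"z": 41,"rx": 57.2,"ry": 9.6,"rz": -113.4},
])

```text
time: 12.05
tool_pos: [0.4899, 0.2426, 0.3078]
tool_rot: [2.675, -0.263, 2.439]
contact_force: [0.6, -0.2, -0.2]
opening: 0.0596
grip_force: 0.0
```

```bash
python3 - <<'E'
from kin import *
s=observe(); print(s["qpos"].round(2),s["time"],s["tool_pos"].round(4),s["tool_rot"].round(3))
rows_to(([.50,.30,.32],tool(180,0)))
E
```

```text
[ 0.09  0.27  1.68  0.58  1.08 -0.97] 12.05 [0.4899 0.2426 0.3078] [ 2.675 -0.263  2.439]
shift [31.5 46.8 18.9] turn [ 30.77  -4.84 -42.78] rows>= 6.2
```

Call:
arm_command([
  {"x": 31,"y": 47,"z": 19,"rx": 30.8,"ry": -4.8,"rz": -42.8},
  {"x": 31,"y": 47,"z": 19,"rx": 30.8,"ry": -4.8,"rz": -42.8},
  {"x": 31,"y": 47,"z": 19,"rx": 30.8,"ry": -4.8,"rz": -42.8},
  {"x": 31,"y": 47,"z": 19,"rx": 30.8,"ry": -4.8,"rz": -42.8},
  {"x": 31,"y": 47,"z": 19,"rx": 30.8,"ry": -4.8,"rz": -42.8},
  {"x": 31,"y": 47,"z": 19,"rx": 30.8,"ry": -4.8,"rz": -42.8},
  {"x": 31,"y": 47,"z": 19,"rx": 30.8,"ry": -4.8,"rz": -42.8},
  {"x": 31,"y": 47,"z": 19,"rx": 30.8,"ry": -4.8,"rz": -42.8},
  {"x": 31,"y": 47,"z": 19,"rx": 30.8,"ry": -4.8,"rz": -42.8},
])

```text
time: 12.95
tool_pos: [0.5004, 0.2984, 0.3205]
tool_rot: [3.141, -0.0, 3.135]
contact_force: [0.3, -0.3, -0.8]
opening: 0.06
grip_force: 0.0
```

```bash
cat >> h.py <<'E'
def fish_ray(p,uv):
    K=p["K"]; d=(np.atleast_2d(uv)-K[:2,2])/[K[0,0],K[1,1]]; th=np.linalg.norm(d,axis=1,keepdims=True)
    u=np.c_[d/np.maximum(th,1e-9)*np.sin(th),np.cos(th)]; Rm=cv2.Rodrigues(p["rvec"])[0]
    return -Rm.T@p["tvec"], u@Rm
def fish_onz(p,uv,z):
    c,d=fish_ray(p,uv); return c+d*((z-c[2])/d[:,2])[:,None]
def top_bars(p,z,mask=None):
    "bars in a wrist picture: blue outline cast on the plane of the bars' tops, min-area rectangle"
    i=p["pixels"].astype(int); m=((i[...,0]>1.6*i[...,1])&(i[...,0]>1.6*i[...,2])&(i[...,0]>50)).astype(np.uint8)
    for c in cv2.findContours(m,cv2.RETR_EXTERNAL,cv2.CHAIN_APPROX_NONE)[0]:
        if cv2.contourArea(c)<300: continue
        w=fish_onz(p,c[:,0],z); (x,y),(a,b),t=cv2.minAreaRect(np.float32(w[:,:2]*1000))
        if a<b: a,b,t=b,a,t+90
        print("px",c[:,0].mean(0).round(),"xy mm",round(x,1),round(y,1),"size",round(a,1),round(b,1),"yaw",round((t+90)%180-90,1))
E
python3 - <<'E'
from h import *
s=observe(); print(s["qpos"].round(2),s["time"],s["tool_pos"].round(4),s["tool_rot"].round(3))
p=read_camera("wrist"); cv2.imwrite("pics/w2.png",p["pixels"])
top_bars(p,.037)
ws=[(np.round(d["point"],4).tolist(),round(d["confidence"],2)) for d in mark_of(p,"blue1")]; print(ws)
E
```

```text
[ 0.41  0.43  1.31  0.    1.4  -1.16] 12.95 [0.5004 0.2984 0.3205] [ 3.141 -0.     3.135]
px [272. 219.] xy mm 577.6 324.3 size 94.8 31.6 yaw 3.8
px [309. 141.] xy mm 469.3 371.0 size 89.4 32.1 yaw 10.3
px [236. 132.] xy mm 457.4 276.8 size 88.7 31.5 yaw -9.6
[([0.5879, 0.3258, 0.0254], 0.95), ([0.4612, 0.2793, 0.0272], 0.87), ([0.5219, 0.5135, 0.0146], 0.86), ([0.483, 0.1475, 0.0066], 0.83), ([0.7281, 0.3905, 0.0085], 0.69), ([0.4771, 0.3704, 0.0258], 0.65)]
```

View pics/w2.png

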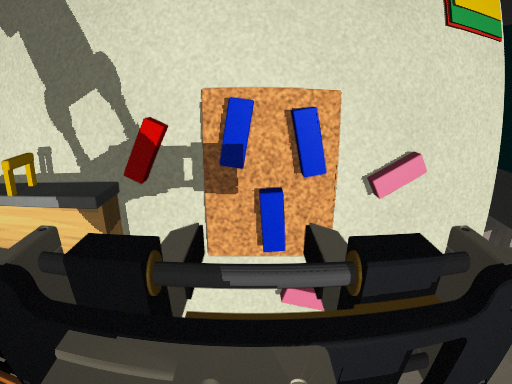

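Wrist view: blue bars at (309,141), (236,132) and (272,219) on the cork, and red off the board at (146,150). I'll take the two near ones and leave the far one (272,219).

```bash
python3 - <<'E'
from h import *
M=tool(170.4); rows_to(([.460,.277,.20],M),([.460,.277,.0795],M))
E
```

```text
shift [ 40.5 -21.4 120.9] turn [0.02 0.03 9.28] rows>= 2.6
shift [ 40.6 -21.4 241.4] turn [0.02 0.03 9.28] rows>= 4.9
```

Call:
arm_command([
  {"x": 20,"y": -11,"z": 30,"rx": 0,"ry": 0,"rz": 5},
  {"x": 40,"y": -21,"z": 70,"rx": 0,"ry": 0,"rz": 9.3},
  {"x": 40.5,"y": -21.4,"z": 110,"rx": 0,"ry": 0,"rz": 9.3},
  {"x": 40.5,"y": -21.4,"z": 150,"rx": 0,"ry": 0,"rz": 9.3},
  {"x": 40.5,"y": -21.4,"z": 175,"rx": 0,"ry": 0,"rz": 9.3},
  {"x": 40.5,"y": -21.4,"z": 200,"rx": 0,"ry": 0,"rz": 9.3},
  {"x": 40.5,"y": -21.4,"z": 200,"rx": 0,"ry": 0,"rz": 9.3},
  {"x": 40.5,"y": -21.4,"z": 200,"rx": 0,"ry": 0,"rz": 9.3},
])

```text
time: 13.85
tool_pos: [0.4605, 0.277, 0.1216]
tool_rot: [-3.141, 0.001, 2.975]
contact_force: [-0.3, -0.5, 1.1]
opening: 0.06
grip_force: 0.0
```

```bash
python3 - <<'E'
from h import *
p=read_camera("wrist"); cv2.imwrite("pics/w3.png",p["pixels"])
top_bars(p,.037)
M=tool(170.4); rows_to(([.460,.277,.0795],M))
E
```

```text
px [253. 209.] xy mm 447.4 278.5 size 75.9 31.4 yaw -9.7
px [381. 194.] xy mm 453.8 365.6 size 68.9 36.1 yaw 10.4
shift [ 1.  -0.4 42.8] turn [0.02 0.16 0.06] rows>= 0.9
```

Call:
arm_command([
  {"x": 1,"y": -1,"z": 15,"rx": 0,"ry": 0,"rz": 0},
  {"x": 1,"y": -1,"z": 30,"rx": 0,"ry": 0,"rz": 0},
  {"x": 1,"y": -1,"z": 42,"rx": 0,"ry": 0,"rz": 0},
  {"x": 1,"y": -1,"z": 42,"rx": 0,"ry": 0,"rz": 0},
])

```text
time: 14.3
tool_pos: [0.459, 0.2762, 0.0788]
tool_rot: [-3.14, 0.001, 2.976]
contact_force: [-1.1, -1.1, 0.6]
opening: 0.0599
grip_force: 0.0
```

Call:
arm_command([
  {"x": 0,"y": 0,"z": 0,"rx": 0,"ry": 0,"rz": 0},
  {"x": 0,"y": 0,"z": 0,"rx": 0,"ry": 0,"rz": 0},
  {"x": 0,"y": 0,"z": 0,"rx": 0,"ry": 0,"rz": 0},
  {"x": 0,"y": 0,"z": 0,"rx": 0,"ry": 0,"rz": 0},
  {"x": 0,"y": 0,"z": 0,"rx": 0,"ry": 0,"rz": 0},
  {"x": 0,"y": 0,"z": 0,"rx": 0,"ry": 0,"rz": 0},
  {"x": 0,"y": 0,"z": 0,"rx": 0,"ry": 0,"rz": 0},
], hand=20, squeeze=35)

```text
time: 15.0
tool_pos: [0.4594, 0.2765, 0.0796]
tool_rot: [-3.141, 0.002, 2.976]
contact_force: [-0.6, -0.7, 5.7]
opening: 0.0318
grip_force: 35.0
```

Call:
arm_command([
  {"x": 0,"y": 0,"z": -10,"rx": 0,"ry": 0,"rz": 0},
  {"x": 0,"y": 0,"z": -30,"rx": 0,"ry": 0,"rz": 0},
  {"x": 0,"y": 0,"z": -60,"rx": 0,"ry": 0,"rz": 0},
  {"x": 0,"y": 0,"z": -95,"rx": 0,"ry": 0,"rz": 0},
  {"x": 0,"y": 0,"z": -130,"rx": 0,"ry": 0,"rz": 0},
  {"x": 0,"y": 0,"z": -155,"rx": 0,"ry": 0,"rz": 0},
  {"x": 0,"y": 0,"z": -170,"rx": 0,"ry": 0,"rz": 0},
  {"x": 0,"y": 0,"z": -170,"rx": 0,"ry": 0,"rz": 0},
])

```text
time: 15.8
tool_pos: [0.4595, 0.2768, 0.2515]
tool_rot: [3.14, 0.005, 2.976]
contact_force: [-0.2, 0.7, -2.3]
opening: 0.0317
grip_force: 35.0
```

```bash
python3 - <<'E'
from h import *
s=observe(); print(s["tool_pos"].round(4),s["opening"],s["grip_force"])
M=tool(180); rows_to(([.50,.16,.25],tool(175)),([.54,.03,.25],M),([.583,-.08,.25],M),([.583,-.08,.143],M))
E
```

```text
[0.4595 0.2768 0.2515] 0.031742825407943674 34.99502778053284
shift [ -59.1 -108.6    1.6] turn [ 0.07  0.3  -4.47] rows>= 2.5
shift [-120.  -230.2    1.8] turn [ 0.06  0.3  -9.47] rows>= 5.2
shift [-180.5 -331.6    2. ] turn [ 0.06  0.3  -9.47] rows>= 7.6
shift [-180.  -331.8  108.9] turn [ 0.06  0.3  -9.47] rows>= 7.9
```

Call:
arm_command([
  {"x": -15,"y": -27,"z": 1,"rx": 0,"ry": 0.3,"rz": -1},
  {"x": -30,"y": -56,"z": 1,"rx": 0,"ry": 0.3,"rz": -2.5},
  {"x": -45,"y": -84,"z": 2,"rx": 0,"ry": 0.3,"rz": -3.5},
  {"x": -60,"y": -112,"z": 2,"rx": 0,"ry": 0.3,"rz": -4.5},
  {"x": -75,"y": -142,"z": 2,"rx": 0,"ry": 0.3,"rz": -6},
  {"x": -90,"y": -171,"z": 2,"rx": 0,"ry": 0.3,"rz": -7},
  {"x": -105,"y": -200,"z": 2,"rx": 0,"ry": 0.3,"rz": -8},
  {"x": -120,"y": -230,"z": 2,"rx": 0,"ry": 0.3,"rz": -9.5},
  {"x": -138,"y": -260,"z": 2,"rx": 0,"ry": 0.3,"rz": -9.5},
  {"x": -154,"y": -288,"z": 2,"rx": 0,"ry": 0.3,"rz": -9.5},
  {"x": -168,"y": -311,"z": 2,"rx": 0,"ry": 0.3,"rz": -9.5},
  {"x": -177,"y": -326,"z": 2,"rx": 0,"ry": 0.3,"rz": -9.5},
  {"x": -180.5,"y": -331.6,"z": 2,"rx": 0,"ry": 0.3,"rz": -9.5},
  {"x": -180.5,"y": -331.6,"z": 2,"rx": 0,"ry": 0.3,"rz": -9.5},
  {"x": -180.5,"y": -331.6,"z": 2,"rx": 0,"ry": 0.3,"rz": -9.5},
])

```text
time: 17.3
tool_pos: [0.582, -0.0792, 0.2474]
tool_rot: [3.142, -0.005, -3.14]
contact_force: [0.3, 0.6, -0.9]
opening: 0.0324
grip_force: 35.0
```

```bash
python3 - <<'E'
from h import *
s=observe(); print(s["tool_pos"].round(4),s["opening"],s["grip_force"],s["contact_force"])
M=tool(180); rows_to(([.583,-.08,.153],M),([.583,-.08,.143],M))
p=read_camera("side"); q=read_camera("scene"); cv2.imwrite("pics/chk1.png",np.vstack([p["pixels"][110:320,150:420],q["pixels"][110:320,150:420]]))
for n in(p,q): print([np.round(d["point"],4).tolist() for d in mark_of(n,"drawer_floor")[:1]])
E
```

```text
[ 0.582  -0.0792  0.2474] 0.032356367028253424 34.994972348213196 [ 0.25917729  0.58316733 -0.88841237]
shift [-1.5 -0.8 94.3] turn [ 0.   -0.28  0.07] rows>= 1.9
shift [ -1.5  -0.8 104.3] turn [ 0.   -0.28  0.07] rows>= 2.1
[[0.5808, -0.0217, 0.0785]]
[[0.5821, -0.0214, 0.0748]]
```

View pics/chk1.png

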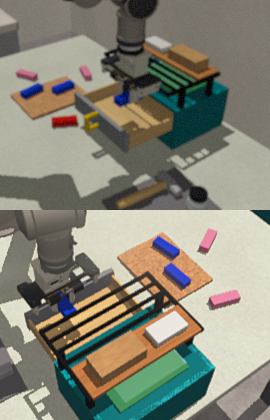

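Both views show the bar held over the open drawer (top view (122,98), bottom view (67,305)), with two blue bars left on the cork. Lowering.

Call:
arm_command([
  {"x": -1,"y": -1,"z": 20,"rx": 0,"ry": -0.3,"rz": 0},
  {"x": -1,"y": -1,"z": 45,"rx": 0,"ry": -0.3,"rz": 0},
  {"x": -1,"y": -1,"z": 70,"rx": 0,"ry": -0.3,"rz": 0},
  {"x": -1,"y": -1,"z": 88,"rx": 0,"ry": -0.3,"rz": 0},
  {"x": -1,"y": -1,"z": 95,"rx": 0,"ry": -0.3,"rz": 0},
  {"x": -1,"y": -1,"z": 99,"rx": 0,"ry": -0.3,"rz": 0},
  {"x": -1,"y": -1,"z": 102,"rx": 0,"ry": -0.3,"rz": 0},
  {"x": -1,"y": -1,"z": 102,"rx": 0,"ry": -0.3,"rz": 0},
])

```text
time: 18.3
tool_pos: [0.5833, -0.0813, 0.1462]
tool_rot: [-3.141, 0.002, -3.141]
contact_force: [0.1, -1.1, -1.2]
opening: 0.0322
grip_force: 35.0
```

Call:
arm_command([
  {"x": 0,"y": 0,"z": 1,"rx": 0,"ry": 0,"rz": 0},
  {"x": 0,"y": 0,"z": 2,"rx": 0,"ry": 0,"rz": 0},
  {"x": 0,"y": 0,"z": 2,"rx": 0,"ry": 0,"rz": 0},
])

```text
time: 18.6
tool_pos: [0.5831, -0.0813, 0.1439]
tool_rot: [-3.141, 0.002, -3.141]
contact_force: [-0.4, -0.0, -1.2]
opening: 0.0317
grip_force: 35.0
```

Call:
arm_command([
  {"x": 0,"y": 0,"z": 1,"rx": 0,"ry": 0,"rz": 0},
  {"x": 0,"y": 0,"z": 1.5,"rx": 0,"ry": 0,"rz": 0},
  {"x": 0,"y": 0,"z": 1.5,"rx": 0,"ry": 0,"rz": 0},
])

```text
time: 18.9
tool_pos: [0.5831, -0.0814, 0.1426]
tool_rot: [-3.141, 0.002, -3.141]
contact_force: [-1.2, -0.6, 3.0]
opening: 0.032
grip_force: 35.0
```

Call:
arm_command([
  {"x": 0,"y": 0,"z": 0,"rx": 0,"ry": 0,"rz": 0},
  {"x": 0,"y": 0,"z": 0,"rx": 0,"ry": 0,"rz": 0},
  {"x": 0,"y": 0,"z": 0,"rx": 0,"ry": 0,"rz": 0},
  {"x": 0,"y": 0,"z": 0,"rx": 0,"ry": 0,"rz": 0},
  {"x": 0,"y": 0,"z": -10,"rx": 0,"ry": 0,"rz": 0},
  {"x": 0,"y": 0,"z": -35,"rx": 0,"ry": 0,"rz": 0},
  {"x": 0,"y": 0,"z": -70,"rx": 0,"ry": 0,"rz": 0},
  {"x": 0,"y": 0,"z": -105,"rx": 0,"ry": 0,"rz": 0},
  {"x": 0,"y": 0,"z": -105,"rx": 0,"ry": 0,"rz": 0},
], hand=54)

```text
time: 19.8
tool_pos: [0.5849, -0.0817, 0.2533]
tool_rot: [-3.138, 0.012, -3.141]
contact_force: [0.8, 0.1, 0.6]
opening: 0.0541
grip_force: 0.0
```

```bash
python3 - <<'E'
from h import *
s=observe(); print(s["time"],s["tool_pos"].round(4),s["opening"],s["grip_force"],s["contact_force"])
p=read_camera("wrist"); cv2.imwrite("pics/w4.png",p["pixels"]); top_bars(p,.1)
for n in("side","scene"):
    q=read_camera(n); print(n,[np.round(d["point"],4).tolist() for d in mark_of(q,"blue1")], mark_of(q,"drawer_floor")[:1])
T=tool(180); rows_to(([.54,.03,.25],T),([.50,.18,.25],T),([.473,.371,.25],tool(190.3)),([.473,.371,.11],tool(190.3)))
E
```

```text
19.8 [ 0.5849 -0.0817  0.2533] 0.05406704313310571 0.0 [0.75600397 0.14782763 0.60042836]
px [255. 187.] xy mm 579.5 -80.8 size 91.1 31.2 yaw 0.1
side [[0.5858, 0.3262, 0.0248], [0.4711, 0.3677, 0.0272], [0.5173, 0.5119, 0.0116], [0.4818, 0.1471, 0.0094], [0.5862, -0.0808, 0.0869]] [{'point': [0.5813, -0.0212, 0.0762], 'confidence': 0.75}]
scene [[0.5786, 0.3218, 0.0222], [0.4716, 0.3735, 0.0235], [0.5846, -0.0814, 0.089], [0.7302, 0.3896, 0.0163], [0.5193, 0.5118, 0.0147]] [{'point': [0.5833, -0.0194, 0.0739], 'confidence': 0.84}]
shift [ 42.4 111.2  -4. ] turn [-0.   -0.06  0.02] rows>= 2.4
shift [ 82.3 261.2  -4. ] turn [-0.   -0.06  0.02] rows>= 5.5
shift [109.2 452.2  -3.9] turn [  0.    -0.06 -10.28] rows>= 9.3
shift [109.1 452.2 136.1] turn [  0.    -0.06 -10.28] rows>= 9.7
```

Call:
arm_command([
  {"x": 21,"y": 40,"z": 0,"rx": 0,"ry": 0,"rz": 0},
  {"x": 32,"y": 78,"z": 0,"rx": 0,"ry": 0,"rz": 0},
  {"x": 42,"y": 115,"z": 0,"rx": 0,"ry": 0,"rz": 0},
  {"x": 54,"y": 155,"z": 0,"rx": 0,"ry": 0,"rz": 0},
  {"x": 66,"y": 195,"z": 0,"rx": 0,"ry": 0,"rz": 0},
  {"x": 77,"y": 235,"z": 0,"rx": 0,"ry": 0,"rz": -1},
  {"x": 86,"y": 275,"z": 0,"rx": 0,"ry": 0,"rz": -2.5},
  {"x": 92,"y": 315,"z": 0,"rx": 0,"ry": 0,"rz": -4.5},
  {"x": 97,"y": 355,"z": 0,"rx": 0,"ry": 0,"rz": -6.5},
  {"x": 102,"y": 395,"z": 10,"rx": 0,"ry": 0,"rz": -8.5},
  {"x": 106,"y": 425,"z": 30,"rx": 0,"ry": 0,"rz": -10.3},
  {"x": 109,"y": 445,"z": 60,"rx": 0,"ry": 0,"rz": -10.3},
  {"x": 110,"y": 452,"z": 95,"rx": 0,"ry": 0,"rz": -10.3},
  {"x": 110,"y": 452,"z": 120,"rx": 0,"ry": 0,"rz": -10.3},
  {"x": 110,"y": 452,"z": 120,"rx": 0,"ry": 0,"rz": -10.3},
  {"x": 110,"y": 452,"z": 120,"rx": 0,"ry": 0,"rz": -10.3},
], hand=60)

```text
time: 21.75
tool_pos: [0.4728, 0.3705, 0.1266]
tool_rot: [-3.14, 0.0, -2.961]
contact_force: [0.9, 0.1, -0.3]
opening: 0.0598
grip_force: 0.0
```

```bash
python3 - <<'E'
from h import *
s=observe(); print(s["time"],s["tool_pos"].round(4))
p=read_camera("wrist"); top_bars(p,.037)
rows_to(([.473,.371,.0795],tool(190.3)))
E
```

```text
21.75 [0.4728 0.3705 0.1266]
px [255. 208.] xy mm 461.3 370.3 size 78.6 31.4 yaw 10.5
shift [ 0.5  0.4 48.1] turn [-0.03  0.13  0.01] rows>= 1.0
```

Call:
arm_command([
  {"x": 4,"y": 0,"z": 15,"rx": 0,"ry": 0,"rz": 0},
  {"x": 4,"y": 0,"z": 32,"rx": 0,"ry": 0,"rz": 0},
  {"x": 4,"y": 0,"z": 47,"rx": 0,"ry": 0,"rz": 0},
  {"x": 4,"y": 0,"z": 47,"rx": 0,"ry": 0,"rz": 0},
])

```text
time: 22.2
tool_pos: [0.469, 0.3695, 0.0798]
tool_rot: [-3.14, 0.001, -2.962]
contact_force: [-0.2, 0.2, -0.4]
opening: 0.0596
grip_force: 0.0
```

Call:
arm_command([
  {"x": 0,"y": 0,"z": 0,"rx": 0,"ry": 0,"rz": 0},
  {"x": 0,"y": 0,"z": 0,"rx": 0,"ry": 0,"rz": 0},
  {"x": 0,"y": 0,"z": 0,"rx": 0,"ry": 0,"rz": 0},
  {"x": 0,"y": 0,"z": 0,"rx": 0,"ry": 0,"rz": 0},
  {"x": 0,"y": 0,"z": 0,"rx": 0,"ry": 0,"rz": 0},
  {"x": 0,"y": 0,"z": 0,"rx": 0,"ry": 0,"rz": 0},
  {"x": 0,"y": 0,"z": 0,"rx": 0,"ry": 0,"rz": 0},
], hand=20, squeeze=35)

```text
time: 22.9
tool_pos: [0.4692, 0.3701, 0.0805]
tool_rot: [-3.141, 0.002, -2.961]
contact_force: [-0.5, -0.2, 5.1]
opening: 0.0317
grip_force: 35.0
```

Call:
arm_command([
  {"x": 0,"y": 0,"z": -10,"rx": 0,"ry": 0,"rz": 0},
  {"x": 0,"y": 0,"z": -30,"rx": 0,"ry": 0,"rz": 0},
  {"x": 0,"y": 0,"z": -60,"rx": 0,"ry": 0,"rz": 0},
  {"x": 0,"y": 0,"z": -95,"rx": 0,"ry": 0,"rz": 0},
  {"x": 0,"y": 0,"z": -130,"rx": 0,"ry": 0,"rz": 0},
  {"x": 0,"y": 0,"z": -155,"rx": 0,"ry": 0,"rz": 0},
  {"x": 0,"y": 0,"z": -170,"rx": 0,"ry": 0,"rz": 0},
  {"x": 0,"y": 0,"z": -170,"rx": 0,"ry": 0,"rz": 0},
])

```text
time: 23.7
tool_pos: [0.4693, 0.3704, 0.2524]
tool_rot: [3.141, 0.005, -2.961]
contact_force: [-0.5, -1.1, -2.6]
opening: 0.0318
grip_force: 35.0
```

```bash
python3 - <<'E'
from h import *
s=observe(); print(s["time"],s["tool_pos"].round(4),s["opening"],s["grip_force"])
M=tool(180); rows_to(([.50,.20,.25],M),([.583,.045,.25],M))
E
```

```text
23.7 [0.4693 0.3704 0.2524] 0.03180685824895614 34.995394349098206
shift [   0.3 -173.1    2.2] turn [ 0.06  0.31 10.33] rows>= 3.5
shift [ -53.5 -340.5    2.4] turn [ 0.06  0.31 10.33] rows>= 6.9
```

Call:
arm_command([
  {"x": 0,"y": -25,"z": 1,"rx": 0,"ry": 0.3,"rz": 1.5},
  {"x": 0,"y": -60,"z": 2,"rx": 0,"ry": 0.3,"rz": 4},
  {"x": 0,"y": -98,"z": 2,"rx": 0,"ry": 0.3,"rz": 6},
  {"x": 0,"y": -136,"z": 2,"rx": 0,"ry": 0.3,"rz": 8},
  {"x": 0,"y": -173,"z": 2,"rx": 0,"ry": 0.3,"rz": 10.3},
  {"x": -12,"y": -210,"z": 2,"rx": 0,"ry": 0.3,"rz": 10.3},
  {"x": -23,"y": -245,"z": 2,"rx": 0,"ry": 0.3,"rz": 10.3},
  {"x": -34,"y": -278,"z": 2,"rx": 0,"ry": 0.3,"rz": 10.3},
  {"x": -43,"y": -308,"z": 2,"rx": 0,"ry": 0.3,"rz": 10.3},
  {"x": -50,"y": -330,"z": 2,"rx": 0,"ry": 0.3,"rz": 10.3},
  {"x": -53,"y": -340,"z": 2,"rx": 0,"ry": 0.3,"rz": 10.3},
  {"x": -53,"y": -340,"z": 2,"rx": 0,"ry": 0.3,"rz": 10.3},
  {"x": -53,"y": -340,"z": 2,"rx": 0,"ry": 0.3,"rz": 10.3},
])

```text
time: 25.0
tool_pos: [0.5811, 0.0458, 0.2474]
tool_rot: [-3.141, -0.006, -3.141]
contact_force: [0.2, -0.6, -1.6]
opening: 0.0316
grip_force: 35.0
```

```bash
python3 - <<'E'
from h import *
s=observe(); print(s["time"],s["tool_pos"].round(4),s["opening"],s["grip_force"])
M=tool(180); rows_to(([.583,.045,.1435],M))
E
```

```text
25.0 [0.5811 0.0458 0.2474] 0.03161722354073798 34.9955016374588
shift [ -2.4  -0.7 103.9] turn [-0.03 -0.32  0.04] rows>= 2.1
```

Call:
arm_command([
  {"x": -1,"y": -1,"z": 20,"rx": 0,"ry": -0.3,"rz": 0},
  {"x": -1,"y": -1,"z": 45,"rx": 0,"ry": -0.3,"rz": 0},
  {"x": -1,"y": -1,"z": 70,"rx": 0,"ry": -0.3,"rz": 0},
  {"x": -1,"y": -1,"z": 88,"rx": 0,"ry": -0.3,"rz": 0},
  {"x": -1,"y": -1,"z": 95,"rx": 0,"ry": -0.3,"rz": 0},
  {"x": -1,"y": -1,"z": 99,"rx": 0,"ry": -0.3,"rz": 0},
  {"x": -1,"y": -1,"z": 102,"rx": 0,"ry": -0.3,"rz": 0},
  {"x": -1,"y": -1,"z": 104,"rx": 0,"ry": -0.3,"rz": 0},
  {"x": -1,"y": -1,"z": 104,"rx": 0,"ry": -0.3,"rz": 0},
])

```text
time: 25.9
tool_pos: [0.5826, 0.044, 0.1446]
tool_rot: [-3.14, 0.002, -3.141]
contact_force: [-0.6, 0.5, -2.3]
opening: 0.0317
grip_force: 35.0
```

Call:
arm_command([
  {"x": 0,"y": 0,"z": 1,"rx": 0,"ry": 0,"rz": 0},
  {"x": 0,"y": 0,"z": 1,"rx": 0,"ry": 0,"rz": 0},
  {"x": 0,"y": 0,"z": 1,"rx": 0,"ry": 0,"rz": 0},
])

```text
time: 26.2
tool_pos: [0.5827, 0.0438, 0.1435]
tool_rot: [-3.14, 0.002, -3.141]
contact_force: [0.9, 0.5, -0.4]
opening: 0.0315
grip_force: 35.0
```

Touching or within a fraction of a millimetre of the floor. I'll go 0.5 mm lower, release and retreat.

Call:
arm_command([
  {"x": 0,"y": 0,"z": 0.5,"rx": 0,"ry": 0,"rz": 0},
  {"x": 0,"y": 0,"z": 0.5,"rx": 0,"ry": 0,"rz": 0},
])

```text
time: 26.4
tool_pos: [0.5826, 0.0438, 0.1435]
tool_rot: [-3.14, 0.002, -3.141]
contact_force: [-1.0, -0.4, 4.2]
opening: 0.0315
grip_force: 35.0
```

Call:
arm_command([
  {"x": 0,"y": 0,"z": 0,"rx": 0,"ry": 0,"rz": 0},
  {"x": 0,"y": 0,"z": 0,"rx": 0,"ry": 0,"rz": 0},
  {"x": 0,"y": 0,"z": 0,"rx": 0,"ry": 0,"rz": 0},
  {"x": 0,"y": 0,"z": 0,"rx": 0,"ry": 0,"rz": 0},
  {"x": 0,"y": 0,"z": -10,"rx": 0,"ry": 0,"rz": 0},
  {"x": 0,"y": 0,"z": -35,"rx": 0,"ry": 0,"rz": 0},
  {"x": 0,"y": 0,"z": -70,"rx": 0,"ry": 0,"rz": 0},
  {"x": 0,"y": 0,"z": -105,"rx": 0,"ry": 0,"rz": 0},
  {"x": 30,"y": 0,"z": -130,"rx": 0,"ry": 0,"rz": 0},
  {"x": 60,"y": 0,"z": -140,"rx": 0,"ry": 0,"rz": 0},
  {"x": 60,"y": 0,"z": -140,"rx": 0,"ry": 0,"rz": 0},
  {"x": 60,"y": 0,"z": -140,"rx": 0,"ry": 0,"rz": 0},
], hand=54)

```text
time: 27.6
tool_pos: [0.5223, 0.044, 0.2836]
tool_rot: [-3.14, 0.004, -3.141]
contact_force: [0.5, -0.4, -0.3]
opening: 0.0541
grip_force: 0.0
```

```bash
python3 - <<'E'
from h import *
s=observe(); print(s["time"],s["tool_pos"].round(4),s["opening"],s["grip_force"],s["contact_force"])
p=read_camera("wrist"); cv2.imwrite("pics/w5.png",p["pixels"]); top_bars(p,.1)
for n in("side","scene"):
    q=read_camera(n); print(n,[np.round(d["point"],4).tolist() for d in mark_of(q,"blue1")])
    for t in("drawer_handle","drawer_floor","amber_bar","hammer","jar"): print(t,[np.round(d["point"],3).tolist() for d in mark_of(q,t)[:1]])
E
```

```text
27.6 [0.5223 0.044  0.2836] 0.05409724862821804 0.0 [ 0.45884956 -0.35245705 -0.34906097]
px [254. 231.] xy mm 571.5 44.1 size 71.7 31.4 yaw -0.0
px [140. 217.] xy mm 555.8 -75.9 size 41.4 39.1 yaw 0.4
px [442. 210.] xy mm 552.4 265.1 size 77.8 37.6 yaw 3.7
side [[0.5852, -0.0793, 0.0898], [0.5847, 0.0382, 0.09], [0.5217, 0.5109, 0.0133], [0.5864, 0.3236, 0.0262], [0.7302, 0.3898, 0.0125], [0.5582, -0.3986, 0.0033]]
drawer_handle []
drawer_floor [[0.428, -0.377, 0.02]]
amber_bar [[0.43, -0.372, 0.021]]
hammer [[0.524, 0.324, 0.003]]
jar [[0.56, -0.401, 0.003]]
scene [[0.5823, 0.3235, 0.0253], [0.5193, 0.5126, 0.0144], [0.5831, -0.0799, 0.0916], [0.732, 0.3914, 0.0174], [0.5834, 0.0424, 0.0856]]
drawer_handle [[0.472, -0.014, 0.106]]
drawer_floor [[0.581, -0.021, 0.076]]
amber_bar [[0.431, -0.37, 0.024]]
hammer [[0.491, -0.278, 0.008]]
jar [[0.562, -0.399, 0.006]]
```

View pics/w5.png

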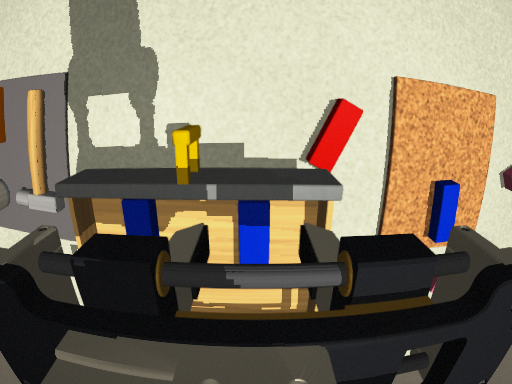

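The wrist view shows two bars flat in the open drawer at (140,217) and (254,231). The third is still on the cork at (442,210), the bystanders are unmoved and the arm is clear of everything. Handing in.

```bash
python3 -c "
from cell import *
print(hand_in())"
```

```text
the job is handed in; nothing more can be done
None
```

The job is handed in (no verdict came back): the drawer is open to its stop, two blue bars lie flat and apart on its floor, and the third blue bar, amber bar, hammer and jar are where they started.

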